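# Let the balls out of the sorting tray past a held card

### The job

Take the sorting card from its rack and stand it across the lip of the tilting three-lane tray so that it blocks the two lanes of rollers and leaves open only the lane with the two balls; with the card, press the lip down so that both balls roll out through that gap into the bin below, while all three rollers stay in the tray. Then let the tray come back to rest and lean the card back in its rack as it was. Leave the other things on the bench alone.

Things in the scene. Friction and masses are not known exactly. Their poses are not given: they have to be found in the camera images.
- card: Sorting card: steel plate 100 mm wide (y), 3 mm thick (x), 82 mm high (z); wooden grip bar along its top, 14 mm thick (x), 70 mm long (y), 75 to 95 mm above the lower edge. Origin: middle of the lower edge. 120 g. Starts leaning in the rack, 0.26 rad from upright, top towards the rack's +x. Grip the bar across its 14 mm; the back rest ends 50 mm up the card.
- rack: Fixed wooden card rack, 130 mm wide (y), 85 mm deep (x), 70 mm high: a back rest leaning 0.26 rad (top towards +x, away from the robot), a ledge square to it, and a toe strip 10 mm high along the ledge's front that keeps the card's foot from sliding. Origin on the bench, z up.
- rack_seat (a point): The point on the rack's ledge where the middle of the card's lower edge rests; axes as the rack's (z vertical). 18 mm above the bench. The toe strip's inner face is 14 mm in front (-x) of it and the back rest's face 1.8 mm behind it, both leaning with the rack.
- stand: Fixed stand carrying the tilting tray and the bin. Origin on the bench below the tray's hinge; +x points away from the mouth and bin (roughly away from the robot), y along the hinge, z up. Hinge 105 mm above the bench; cheeks beside the tray reach 114 mm high at y = +-84 mm.
- tray (a joint): Tilt of the dark steel tray about the hinge: 0 at rest (leaning back 0.09 rad, mouth end raised), growing as the lip goes down, to a stop at 0.40 rad (0.31 rad below level). A spring returns it to 0; pressing the lip takes about 10 N. The lip sinks about 33 mm over the range.
- tray_lip (a point): Middle of the lip's upper face, where the card's edge presses: a plain strip 148 mm wide (y), 26 mm deep, in front of the lane walls; moves with the tray. x points up the lanes, away from the mouth. From 13 to 155 mm behind it lie three lanes 44 mm wide, open to the lip, centres at y = -48, 0, +48 mm, between walls 4 mm thick, 27 mm high.
- bin_in (a point): Centre of the inner floor of the fixed open plastic bin in front of and under the lip; inside 127 mm (x) by 162 mm (y), rim 60 mm above the bench; axes as the stand's.
- ball1: White ceramic ball, 30 mm diameter, 52 g; origin at its centre. Both balls lie in the same outer lane (left or right varies), at the lane's rear end, and roll freely.
- ball2: White ceramic ball, 30 mm diameter, 52 g; origin at its centre. Both balls lie in the same outer lane (left or right varies), at the lane's rear end, and roll freely.
- roller1: White ceramic roller (cylinder), 30 mm diameter, 40 mm long, 104 g, lying across its lane so that it rolls along it; origin at its centre. In the outer lane on the other side from the balls.
- roller2: White ceramic roller (cylinder), 30 mm diameter, 40 mm long, 104 g, lying across its lane so that it rolls along it; origin at its centre. In the outer lane on the other side from the balls.
- roller3: White ceramic roller (cylinder), 30 mm diameter, 40 mm long, 104 g, lying across its lane so that it rolls along it; origin at its centre. In the middle lane.
- jar_white: Bystander: white lidded jar, 73 mm wide, 58 mm high, standing on the bench to the right. Origin under its centre.
- mortar_cup: Bystander: small grey-beige cup, 61 mm wide, 42 mm high, right of the stand. Origin under its centre.
- tin: Bystander: round metal tin, 58 mm wide, 24 mm high, behind the rack. Origin under its centre.
- block: Bystander: flat metal block 56 x 56 x 19 mm, left of the rack. Origin under its centre.
Not all that is in view belongs to the job. There is more than one size of the card; the one meant has the size given above.

How it is judged (in metres and radians):
On the way:
1. the card presses the tray's lip down, tray tilted towards its mouth (value of joint tray above 0.15 rad and contact force between card and stand above 1 N), for 0.2 s.
At the end, for the whole second after the job is handed in: Both balls are in the bin, all three rollers in the tray; the tray is back at rest (within 0.04 rad); the card leans at rest in its rack, foot on the ledge, within 30 mm of the seat sideways, along the rack within 0.2 rad, 0.12 to 0.42 rad from upright (x of ball1 in the frame of bin_in between -0.066 and 0.066 m and y of ball1 in the frame of bin_in between -0.083 and 0.083 m and z of each of ball1, ball2 in the frame of bin_in below 0.045 m and x of ball2 in the frame of bin_in between -0.066 and 0.066 m and y of ball2 in the frame of bin_in between -0.083 and 0.083 m and x of each of roller1, roller2, roller3 in the frame of tray_lip above 0 m and z of roller1 in the frame of tray_lip between 0.005 and 0.04 m and z of roller2 in the frame of tray_lip between 0.005 and 0.04 m and z of roller3 in the frame of tray_lip between 0.005 and 0.04 m and value of joint tray below 0.04 rad and x of card in the frame of rack_seat between -0.025 and 0.012 m and y of card in the frame of rack_seat between -0.03 and 0.03 m and z of card in the frame of rack_seat between -0.01 and 0.012 m and angle between card's own z axis and vertical between 0.12 and 0.42 rad and angle between the y axis of card and the y axis of rack, either way round below 0.2 rad and linear speed of card below 0.02 m/s); the robot touches nothing.
It fails at once if a roller leaves the tray (x of any of roller1, roller2, roller3 in the frame of tray_lip below -0.02 m or z of any of roller1, roller2, roller3 in the frame of tray_lip below -0.01 m).
It fails at once if a bystander (jar, cup, tin or block) is moved by more than 30 mm (distance of any of jar_white, mortar_cup, tin, block from where it was at the start of the episode above 0.03 m).
It also fails if it takes over 51 s, if anything falls off the work surface, if the arm or the gripper's body presses on something with over 40 N, if the wrist force passes 120 N, or if a joint passes its speed limit or range.

### The arm

A 6-joint arm with a two-finger parallel gripper is mounted at the origin on a cart in front of the work surface, level with it; the furniture and walls round the work are solid. World frame = base frame: x ahead of the robot, y to its left, z up, the work surface at z = 0. Lengths are in mm, angles in rad, forces in N, time in s.
With the tool pointing down it reaches from about 350 to 975 mm from the base axis. Payload 7.1 kg.
Tool frame: the origin (TCP) lies at the very end of the fingers, on their centre line; the grasp point (between the pads) lies 19 mm behind it (ctrl.grasp_offset is the distance from the TCP to the grasp point, in mm); z points along the fingers, y is the line along which they close (so a half turn about z gives the same grasp; the last joint's range is limited). The gripper opens to 88 mm and grips with 3 to 60 N. Pads are 20 mm wide; open, the fingers measure 115 mm over their backs; the gripper's body (75 mm by 178 mm) begins 61 mm behind the grasp point.
Start: joints at [1.188, 0.423, 1.63, -0, 1.089, -0.019], TCP at [222.36, 584.09, 222.675] pointing down, gripper open.
Joint ranges: [-3, 3], [-0.9, 2.11], [0.09, 2.58], [-1.31, 4.45], [0.11, 2.69], [-2.54, 2.54]. Speed limits (rad/s): [2.39, 2.39, 3.01, 3.14, 3.14, 3.14].

### API

Orientations are given as a rotation vector (axis times angle).
In Python, from workcell import ctrl, viewer, ticket, models gives the robot as it stands.
- The arm moves only by the tool play_rows, never from a script. Its arguments are lists of equal length, an entry for each row: "dp": the shift along the world's x, y, z in mm, a list of three; "yaw": the turn about the world's z in degrees. In form: {"dp": [[tx, ty, tz], ...], "yaw": [yaw, ...]}. A call has 1 to 8 rows; each row shifts and turns the commanded pose from where the row before left it; what a row does not reach is not made up. A row lasts 1/12 s, in which the tool goes at most 41.7 mm and 7.16 degrees, less where a joint would pass 70% of its speed; a pose out of reach is approached as far as the arm can. A call is refused whole if a number of a shift passes 41.7 or a number of a turn 7.16, either way. A call with a gripper value outside its range is refused whole. "gripper" is the closure, from 0 (fully open) to 1 (shut), set as the call begins (left out, the last holds). The fingers move at their own pace and stop on an object; the grip force is fixed at half the most. Time passes only in rows, so rows that do not move let the fingers close. It gives the time, the measured TCP pose, the force, the opening and the grip force at its end, in the units of the state.
- ctrl.get_obs(): the state, without advancing time (a new reading comes with each control period).
- viewer.get_image(name): name is "side" or "top" or "wrist"; returns a dict with "pixels" (480x640x3 uint8, red, green, blue), "range_z" (480x640 float32, mm along the optical axis (not along the pixel's ray), 0 where there is no reading), "fx", "fy", "cx", "cy" (pixels), "T" (4x4, takes a point from camera to world coordinates); the wrist camera has in their place "hand_eye" (4x4, takes a point from camera to tool coordinates, whose origin is the TCP and whose axes are the flange's). Camera axes: x right, y up, looking along -z (the intrinsics and any distortion apply to the point x, -y, -z); pixel columns grow to the right and rows downward; lengths in mm; the calibration is good to about 2 mm. A picture is of the moment at which its call begins: read the wrist's pose just before it.
- ticket.close_job(): hands the job in; it is judged then, once.
Trained networks look in a picture, given as the dict that the camera call returned (one of the last four; its "shot" number tells which), for a name from the list of things; names that differ only in an ending like _2 or _b are one class to them, and where a whole thing is asked for, a point or a joint stands for the part that bears it (a point fixed in the world has none). Each returns a list of dicts, best first, with "conf" (0 to 1); they miss things now and then, are a little off and sometimes report something else, mostly with a low value. They report only what shows in the picture. A call takes as long as a camera call. They do not tell look-alikes from the thing itself.
- models.look_for(picture, name): "bbox" ([centre column, centre row, width, height] in pixels, round what is visible of it).
- models.landmark_of(picture, name): "location" ([column, row] in pixels: a listed point, or the origin of a listed thing).
The state is a dict: "t": time; "qpos": joint angles; "qvel": joint speeds; "joint_torque": joint torques, N m; "ee_pos": TCP position; "orientation": TCP orientation; "ft_force": force on the tool from outside, world axes, zero at the start; "moment": the same for the moment, N m; "width": finger opening in mm; "grasp_force": force on a finger pad.
Only numpy, scipy, OpenCV 4.12 (cv2) and the standard library are available. Lean on these libraries where they do the work, as an engineer would, in place of code of your own. Each camera call takes 0.05 s, during which the arm holds its last target. There are 200 camera calls.

## Working session

There is one attempt and no reset: what is moved stays moved. The work goes in short steps, Python scripts to look and compute and a tool call to move; the robot and the scene stay as the last step left them, time stands still between calls to the robot, and variables do not carry over. Pictures are saved under pics/ and viewed, at most 10 in all, crops included, and the job is handed in when it is done.

Besides the shell and the picture viewer there is one more tool, called as name([rows], argument=value, ...), one row to a line, values as JSON. play_rows: Moves the arm, as the interface text tells. Its arguments: {"type":"object","properties":{"dp":{"type":"array"},"yaw":{"type":"array"},"gripper":{"type":"number"}},"required":["dp","yaw"]}

```bash
mkdir -p pics
cat > h.py <<'E'
import numpy as np, cv2
from workcell import ctrl, viewer, ticket, models
def T_of(im,obs=None):
    if 'T' in im: return np.array(im['T'])
    M=np.eye(4); M[:3,:3]=cv2.Rodrigues(np.array(obs['orientation'],float))[0]; M[:3,3]=obs['ee_pos']
    return M@np.array(im['hand_eye'])
def cloud(im,T):
    z=im['range_z']; v,u=np.mgrid[0:480,0:640]
    p=np.stack([(u-im['cx'])/im['fx']*z,-(v-im['cy'])/im['fy']*z,-z,np.ones_like(z)],-1)
    c=(p@T.T)[...,:3]; c[z<=0]=np.nan; return c
def ray_at_z(im,T,uv,z):
    d=T[:3,:3]@np.array([(uv[0]-im['cx'])/im['fx'],-(uv[1]-im['cy'])/im['fy'],-1]); o=T[:3,3]
    return o+d*(z-o[2])/d[2]
def save(im,n): cv2.imwrite('pics/'+n,im['pixels'][...,::-1])
E
cat > a.py <<'E'
from h import *
print(ctrl.get_obs())
for c in ('top','side'):
    im=viewer.get_image(c); save(im,c+'0.png'); T=T_of(im); C=cloud(im,T)
    print(c,T[:3,3].round(),[k for k in im])
    for n in ['card','rack','stand','tray','ball1','roller1','jar_white','mortar_cup','tin','block']:
        for d in models.look_for(im,n)[:3]:
            print(n,'box',np.round(d['bbox']),round(d['conf'],2))
    for n in ['card','rack_seat','tray_lip','bin_in','stand','ball1','ball2','roller1','roller3','rack']:
        for d in models.landmark_of(im,n)[:3]:
            u,v=d['location']; print(n,'lm',round(u),round(v),round(d['conf'],2),C[int(v),int(u)].round() if 0<=v<480 and 0<=u<640 else '')
E
python3 a.py
```

```text
{'t': 0.0, 'qpos': array([ 1.18798912e+00,  4.23838566e-01,  1.63071487e+00, -2.73647650e-05,
        1.08860527e+00, -1.89823798e-02]), 'qvel': array([ 0.00021388, -0.00145485,  0.00020215,  0.00014502,  0.00138745,
       -0.00063012]), 'joint_torque': array([ 9.28307441e-05, -5.44616747e+01, -2.73678178e+01,  6.45308825e-02,
        2.25404813e-02, -1.10805875e-04]), 'ee_pos': array([222.1644896 , 583.56493913, 221.89335517]), 'orientation': array([-5.68275886e-01, -3.08947356e+00,  2.41785527e-03]), 'ft_force': array([ 0.04231354, -0.09878619,  0.59886135]), 'moment': array([-0.02011441, -0.0455175 ,  0.04800703]), 'grasp_force': 0.0, 'width': 87.99719394413972}
top [ 441.   18. 1279.] ['pixels', 'range_z', 'fx', 'fy', 'cx', 'cy', 'T', 'shot']
card box [280. 289.  26.  31.] 0.87
card box [215. 261.  46.  19.] 0.8
card box [302. 238.  32.  29.] 0.63
rack box [219. 261.  55.  39.] 0.62
stand box [372. 238.  77. 123.] 0.55
tray box [375. 216.  65.  72.] 0.58
ball1 box [397. 196.   7.  14.] 0.52
ball1 box [396. 188.  14.   6.] 0.4
roller1 box [375. 186.  18.  14.] 0.75
roller1 box [3
[... 1882 characters left out ...]
 lm 377 263 0.23 [ 699. -107.  141.]
bin_in lm 303 302 0.93 [ 506. -101.   12.]
bin_in lm 374 264 0.22 [ 694. -106.  137.]
stand lm 355 302 0.67 [ 642. -178.   69.]
ball1 lm 380 274 0.46 [ 703. -150.  137.]
ball1 lm 285 204 0.38 [431. 439.  16.]
ball1 lm 364 275 0.37 [ 662. -149.  133.]
ball2 lm 380 274 0.46 [ 703. -150.  137.]
ball2 lm 285 204 0.38 [431. 439.  16.]
ball2 lm 364 275 0.37 [ 662. -149.  133.]
roller1 lm 363 254 0.62 [667. -68. 146.]
roller1 lm 377 262 0.62 [ 702. -104.  142.]
roller1 lm 375 257 0.46 [696. -73. 140.]
roller3 lm 363 254 0.62 [667. -68. 146.]
roller3 lm 377 262 0.62 [ 702. -104.  142.]
roller3 lm 375 257 0.46 [696. -73. 140.]
rack lm 306 226 0.57 [505. 255.  36.]
```

Run:
```python
import cv2
a=cv2.imread('pics/top0.png')[160:340,120:540]
cv2.imwrite('pics/top0c.png',cv2.resize(a,None,fx=1.9,fy=1.9,interpolation=cv2.INTER_CUBIC))
```

```text
(no output)
```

View pics/top0c.png

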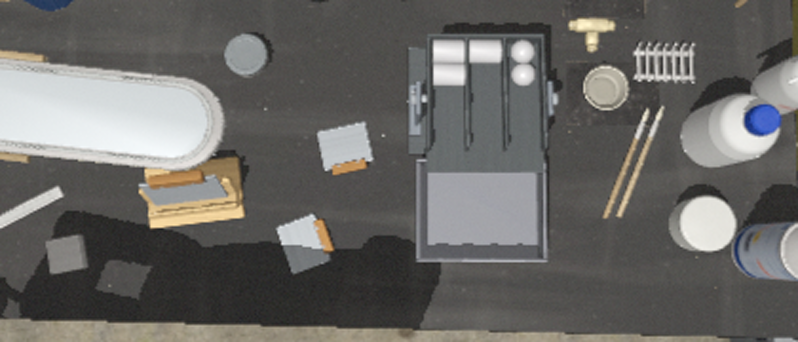

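The picture shows the leaning card in its rack at (215,261), two smaller decoy cards at (302,238) and (280,289), balls in the tray's right lane and rollers in the left and middle lanes. A large white object lies behind the rack. Next I'll get heights and orientations.

```bash
cat > b.py <<'E'
from h import *
im=viewer.get_image('top'); T=T_of(im); C=cloud(im,T); P=im['pixels']
for (u,v) in [(160,218),(130,225),(200,225),(225,222),(235,215),(130,190),(60,215)]: print('white',u,v,C[v,u].round())
sub=lambda u0,u1,v0,v1: C[v0:v1,u0:u1].reshape(-1,3)
hsv=cv2.cvtColor(P,cv2.COLOR_RGB2HSV)
# bar: rack region z>85
m=np.zeros((480,640),bool); m[240:285,185:255]=True
p=C[m&(C[...,2]>88)&(C[...,2]<125)]
def rect(p,n):
    r=cv2.minAreaRect(p[:,:2].astype(np.float32)); print(n,len(p),np.round(r[0],1),np.round(r[1],1),round(r[2],1),'z',np.percentile(p[:,2],[5,50,95]).round(1)); return r
rect(p,'bar')
p=C[m&(C[...,2]>6)&(C[...,2]<85)]; rect(p,'rack')
# tray etc
m[:]=0; m[170:305,335:425]=True
for lo,hi,n in [(50,70,'bin rim'),(95,112,'low'),(112,160,'tray'),(-10,12,'binfloor')]:
    rect(C[m&(C[...,2]>lo)&(C[...,2]<hi)],n)
for u in (350,360,374,388,397):
    print(u,[tuple(C[v,u].round().astype(int)) for v in range(232,252,2)])
a=P[225:285,180:260]; b=P[170:310,335:425]
a=cv2.resize(a,(400,300),interpolation=cv2.INTER_CUBIC); b=cv2.resize(b,(360,560),interpolation=cv2.INTER_CUBIC)
o=np.zeros((560,770,3),np.uint8); o[:300,:400]=a; o[:,405:765]=b; cv2.imwrite('pics/c1.png',o[...,::-1])
E
python3 b.py
```

```text
white 160 218 [626. 444.  66.]
white 130 225 [606. 519.  66.]
white 200 225 [610. 341.  68.]
white 225 222 [619. 278.  66.]
white 235 215 [638. 255.  61.]
white 130 190 [698. 528.  60.]
white 60 215 [ 738. 1098. -643.]
bar 250 [534.3 297.7] [17.6 98.2] 8.3 z [ 93.4 107.3 112.2]
rack 1531 [524.3 308. ] [ 99.5 161.8] 1.6 z [ 7.  31.8 69.4]
bin rim 348 [533. -95.] [186.2 171.2] 1.3 z [53.5 59.6 64. ]
low 623 [663.2 -92.4] [111.  184.2] 1.4 z [106.  110.1 111.9]
tray 4095 [637.3 -92.7] [173.4 183.8] 1.2 z [113.  120.8 141. ]
binfloor 6776 [ 601.1 -120.3] [358.7 239. ] 1.1 z [-3.6  1.7  8.1]
350 [(np.int64(593), np.int64(-35), np.int64(120)), (np.int64(589), np.int64(-35), np.int64(116)), (np.int64(583), np.int64(-35), np.int64(121)), (np.int64(579), np.int64(-35), np.int64(120)), (np.int64(574), np.int64(-35), np.int64(118)), (np.int64(570), np.int64(-36), np.int64(116)), (np.int64(564), np.int64(-36), np.int64(119)), (np.int64(559), np.int64(-35), np.int64(123)), (np.int64(554), np.int64(-35), np.int64(123)), (np.int64(550), np.int64(-36), np.int64(121))]
360 [(np.int64(594), np.int64(-
[... 1188 characters left out ...]
(-126), np.int64(121)), (np.int64(566), np.int64(-126), np.int64(123)), (np.int64(561), np.int64(-126), np.int64(121)), (np.int64(556), np.int64(-126), np.int64(122)), (np.int64(552), np.int64(-126), np.int64(122))]
397 [(np.int64(596), np.int64(-148), np.int64(119)), (np.int64(591), np.int64(-147), np.int64(119)), (np.int64(586), np.int64(-147), np.int64(122)), (np.int64(581), np.int64(-148), np.int64(119)), (np.int64(576), np.int64(-148), np.int64(119)), (np.int64(572), np.int64(-148), np.int64(118)), (np.int64(567), np.int64(-148), np.int64(117)), (np.int64(562), np.int64(-148), np.int64(119)), (np.int64(557), np.int64(-147), np.int64(126)), (np.int64(552), np.int64(-147), np.int64(126))]
```

View pics/c1.png

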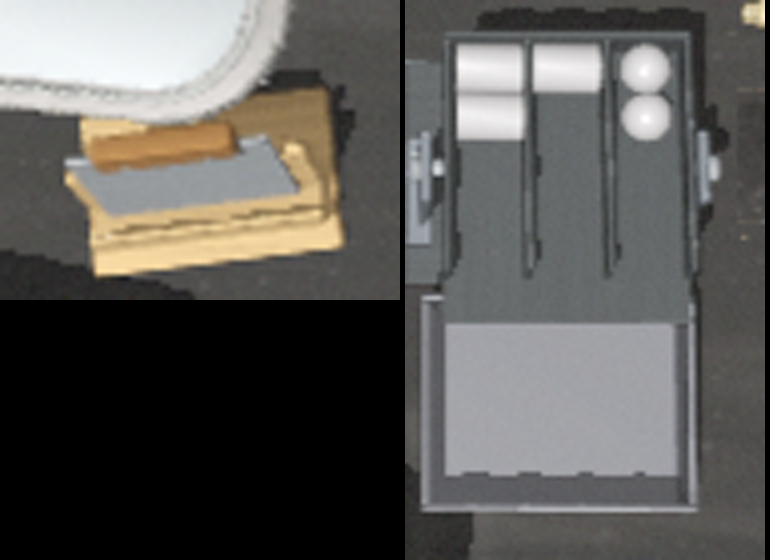

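play_rows([
  [30,-30,10],
  [30,-30,10],
  [30,-30,10],
  [30,-30,10],
  [30,-30,10],
  [30,-30,10],
  [30,-30,10],
  [30,-30,0],
], yaw=[-7,-7,-7,-7,-7,-7,-7,-7], gripper=0.3)

```text
t: 2.82
ee_pos: [454.4, 353.0, 291.9]
orientation: [1.959, 2.455, 0.005]
ft_force: [1.2, 1.3, 0.1]
width: 61.4
grasp_force: 0.0
```

play_rows([
  [20,-20,0],
  [20,-20,0],
  [10,-5,0],
  [0,0,0],
  [0,0,0],
], yaw=[-5,0,0,0,0])

```text
t: 3.23
ee_pos: [502.4, 309.1, 289.4]
orientation: [-2.058, -2.372, 0.0]
ft_force: [0.3, 0.3, -1.6]
width: 61.4
grasp_force: 0.0
```

```bash
cat > w.py <<'E'
from h import *
import sys
o=ctrl.get_obs(); im=viewer.get_image('wrist'); T=T_of(im,o); C=cloud(im,T); save(im,sys.argv[1])
np.savez('w.npz',C=C,P=im['pixels'])
R=cv2.Rodrigues(np.array(o['orientation']))[0]
print(np.round(o['ee_pos'],1),'closing axis yaw',np.degrees(np.arctan2(R[1,1],R[0,1])).round(2),'tz',R[:,2].round(3),o['t'],o['qpos'].round(2))
print(np.round(im['hand_eye'],3),T.round(2),im['fx'])
for n in sys.argv[2:]:
    for d in models.landmark_of(im,n)[:3]:
        u,v=d['location']; print(n,round(u),round(v),round(d['conf'],2),C[min(479,max(0,int(v))),min(639,max(0,int(u)))].round(1),)
E
python3 w.py w1.png card rack_seat rack
```

```text
[502.4 309.1 289.4] closing axis yaw 8.11 tz [-0.001  0.    -1.   ] 3.2333 [0.53 0.3  1.65 0.   1.19 0.39]
[[-1.00000e-03  9.69000e-01  2.48000e-01  6.77000e+01]
 [ 1.00000e+00  0.00000e+00  1.00000e-03  3.20000e-02]
 [ 1.00000e-03  2.48000e-01 -9.69000e-01 -1.61165e+02]
 [ 0.00000e+00  0.00000e+00  0.00000e+00  1.00000e+00]] [[ 9.9000e-01 -1.4000e-01 -3.0000e-02  4.9299e+02]
 [ 1.4000e-01  9.6000e-01  2.5000e-01  3.7611e+02]
 [-0.0000e+00 -2.5000e-01  9.7000e-01  4.5059e+02]
 [ 0.0000e+00  0.0000e+00  0.0000e+00  1.0000e+00]] 345.3583414026043
card 264 293 0.84 [4.440e+02 1.727e+02 3.000e-01]
card 321 215 0.76 [506.7 297.3  19. ]
card 376 356 0.58 [510.9 336.  385.9]
rack_seat 323 215 0.88 [510.6 297.6  17.8]
rack_seat 324 213 0.4 [511.2 301.4  23.6]
rack 322 212 0.94 [508.7 301.3  18. ]
```

View pics/w1.png

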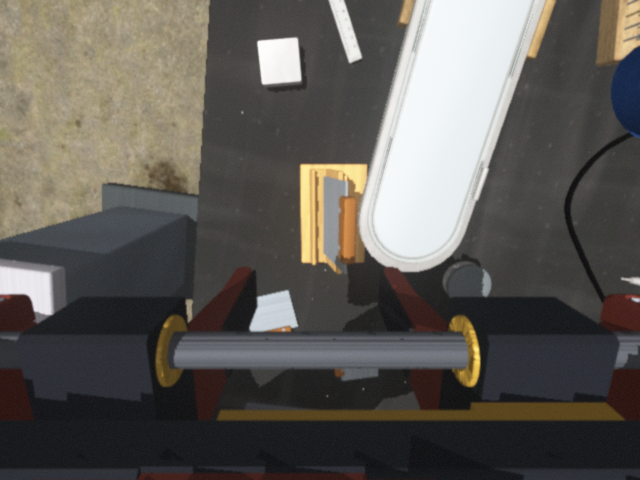

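The wrist view is aligned with the rack (bar at (348,228), vertical in the picture). The white bin behind it is at columns 360 to 500. Now to measure the bar.

```bash
cat > m.py <<'E'
import numpy as np, cv2
d=np.load('w.npz'); C=d['C']; P=d['P']
m=np.zeros((480,640),bool); m[155:270,295:375]=True
hsv=cv2.cvtColor(P,cv2.COLOR_RGB2HSV)
for lo,hi in [(85,125),(95,125),(60,80),(10,26)]:
    p=C[m&(C[...,2]>lo)&(C[...,2]<hi)]
    r=cv2.minAreaRect(p[:,:2].astype(np.float32)); print(lo,hi,len(p),np.round(r,1) if 0 else (np.round(r[0],1),np.round(r[1],1),round(r[2],1)),p[:,2].max().round(1))
for v in (200,228,250):
    print(v,[(u,*C[v,u].round().astype(int).tolist()) for u in range(300,384,4)])
print([(v,*C[v,348].round().astype(int).tolist()) for v in range(188,270,4)])
for v,us in ((225,(335,341,348,352)),): print([P[v,u] for u in us])
E
python3 m.py
```

```text
85 125 1291 (array([533.5, 301.4]), array([18.5, 97.3]), 8.3) 111.6
95 125 1199 (array([533.7, 302.7]), array([17.9, 93.6]), 8.7) 111.6
60 80 1359 (array([543.9, 306.8]), array([ 48.3, 122.6]), 9.5) 80.0
10 26 1062 (array([502.9, 294.7]), array([ 31.1, 119.9]), 5.9) 26.0
200 [(300, 479, 310, -2), (304, 484, 312, 7), (308, 489, 312, 7), (312, 494, 317, 32), (316, 499, 316, 19), (320, 504, 316, 18), (324, 509, 317, 22), (328, 513, 320, 38), (332, 517, 323, 54), (336, 520, 326, 69), (340, 522, 330, 98), (344, 525, 332, 109), (348, 529, 333, 110), (352, 533, 333, 109), (356, 537, 333, 107), (360, 555, 322, 7), (364, 552, 329, 60), (368, 557, 330, 62), (372, 560, 331, 65), (376, 565, 331, 63), (380, 570, 332, 63)]
228 [(300, 483, 272, -2), (304, 489, 275, 7), (308, 494, 276, 7), (312, 499, 282, 30), (316, 504, 280, 21), (320, 509, 280, 18), (324, 514, 282, 23), (328, 518, 287, 40), (332, 522, 290, 53), (336, 525, 294, 68), (340, 527, 302, 100), (344, 530, 304, 109), (348, 534, 304, 109), (352, 538, 305, 109), (356, 556, 285, 8), (360, 554, 296, 58), (364, 557, 298, 63), (368, 562, 298, 63
[... 416 characters left out ...]
, 256, 6), (368, 568, 271, 59), (372, 572, 273, 62), (376, 576, 274, 63), (380, 580, 274, 64)]
[(188, 538, 335, 7), (192, 539, 330, 5), (196, 530, 335, 94), (200, 529, 333, 110), (204, 530, 329, 108), (208, 531, 325, 109), (212, 531, 321, 109), (216, 532, 317, 109), (220, 532, 313, 110), (224, 533, 309, 110), (228, 534, 304, 109), (232, 535, 300, 108), (236, 535, 296, 109), (240, 536, 292, 109), (244, 536, 288, 111), (248, 537, 284, 109), (252, 538, 279, 109), (256, 539, 275, 109), (260, 539, 271, 109), (264, 541, 266, 106), (268, 556, 225, -2)]
[array([148, 153, 155], dtype=uint8), array([157, 106,  64], dtype=uint8), array([201, 135,  76], dtype=uint8), array([186, 126,  72], dtype=uint8)]
```

play_rows([
  [4,-12,-30],
  [0,0,-40],
  [0,0,-40],
  [0,0,-30],
  [0,0,-10],
  [0,0,0],
], yaw=[0.4,0,0,0,0,0], gripper=0)

```text
t: 3.93
ee_pos: [504.4, 296.8, 137.1]
orientation: [-2.047, -2.381, 0.008]
ft_force: [0.4, 0.8, 0.6]
width: 87.8
grasp_force: 0.0
```

play_rows([
  [1.5,0,-20],
  [0,0,-20],
  [0,0,-11],
  [0,0,0],
], yaw=[0,0,0,0])

```text
t: 4.27
ee_pos: [507.6, 297.1, 88.2]
orientation: [-2.049, -2.381, 0.002]
ft_force: [-0.9, 0.1, -0.3]
width: 87.5
grasp_force: 0.0
```

play_rows([
  [0,0,0],
  [0,0,0],
  [0,0,0],
  [0,0,0],
  [0,0,0],
  [0,0,0],
  [0,0,0],
  [0,0,0],
], yaw=[0,0,0,0,0,0,0,0], gripper=1)

```text
t: 4.93
ee_pos: [508.1, 296.9, 88.7]
orientation: [2.05, 2.381, 0.0]
ft_force: [0.1, 0.0, -0.0]
width: 37.9
grasp_force: 0.0
```

```bash
python3 w.py w2.png rack_seat
python3 - <<'E'
from h import *
im=viewer.get_image('side'); a=im['pixels'][170:290,240:400]
cv2.imwrite('pics/s2.png',cv2.resize(a,(640,480),interpolation=cv2.INTER_CUBIC)[...,::-1])
E
```

```text
[508.1 296.9  88.7] closing axis yaw 8.56 tz [ 0.  0. -1.] 4.9333 [ 0.51  0.55  1.79 -0.    0.8   0.36]
[[-1.00000e-03  9.69000e-01  2.48000e-01  6.77000e+01]
 [ 1.00000e+00  0.00000e+00  1.00000e-03  3.50000e-02]
 [ 1.00000e-03  2.48000e-01 -9.69000e-01 -1.61165e+02]
 [ 0.00000e+00  0.00000e+00  0.00000e+00  1.00000e+00]] [[ 9.9000e-01 -1.4000e-01 -4.0000e-02  4.9803e+02]
 [ 1.5000e-01  9.6000e-01  2.5000e-01  3.6383e+02]
 [-0.0000e+00 -2.5000e-01  9.7000e-01  2.4985e+02]
 [ 0.0000e+00  0.0000e+00  0.0000e+00  1.0000e+00]] 345.3583414026043
rack_seat 324 253 0.78 [511.3 298.6  29.9]
```

View pics/s2.png

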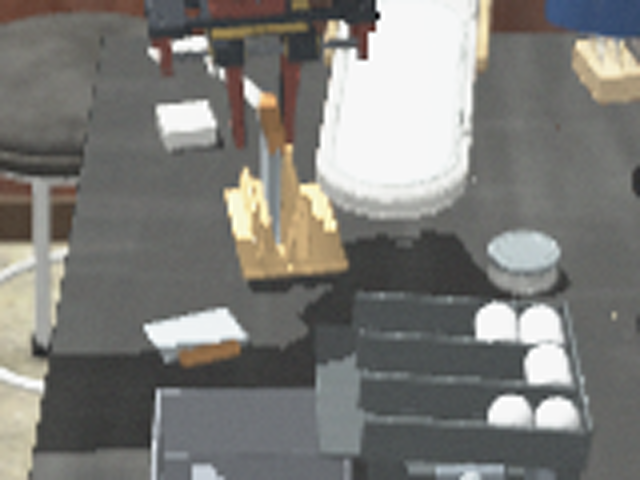

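The bar sits between the fingers and the card is swinging upright as they close, so I'll finish closing and then lift.

play_rows([
  [0,0,0],
  [0,0,0],
  [0,0,0],
  [0,0,0],
  [0,0,0],
  [0,0,0],
], yaw=[0,0,0,0,0,0])

```text
t: 5.58
ee_pos: [508.4, 297.0, 88.8]
orientation: [2.049, 2.381, 0.001]
ft_force: [1.9, -0.3, 1.0]
width: 14.1
grasp_force: 30.0
```

play_rows([
  [0,0,10],
  [0,0,30],
  [0,0,40],
  [0,0,40],
  [0,0,20],
  [0,0,0],
], yaw=[0,0,0,0,0,0])

```text
t: 6.08
ee_pos: [510.2, 298.2, 234.5]
orientation: [2.048, 2.379, 0.013]
ft_force: [0.9, 0.1, -0.0]
width: 14.0
grasp_force: 30.0
```

```bash
python3 w.py w3.png rack_seat card
```

```text
[510.2 298.2 234.5] closing axis yaw 8.56 tz [ 0.007  0.004 -1.   ] 6.0833 [0.51 0.36 1.7  0.   1.07 0.36]
[[-1.00000e-03  9.69000e-01  2.48000e-01  6.76970e+01]
 [ 1.00000e+00  0.00000e+00  1.00000e-03  2.80000e-02]
 [ 1.00000e-03  2.48000e-01 -9.69000e-01 -1.61164e+02]
 [ 0.00000e+00  0.00000e+00  0.00000e+00  1.00000e+00]] [[ 9.9000e-01 -1.4000e-01 -4.0000e-02  4.9894e+02]
 [ 1.5000e-01  9.6000e-01  2.4000e-01  3.6445e+02]
 [ 1.0000e-02 -2.4000e-01  9.7000e-01  3.9588e+02]
 [ 0.0000e+00  0.0000e+00  0.0000e+00  1.0000e+00]] 345.3583414026043
rack_seat 317 216 0.9 [503.5 336.9 245.4]
card 316 247 0.65 [505.  326.2 257.6]
```

View pics/w3.png

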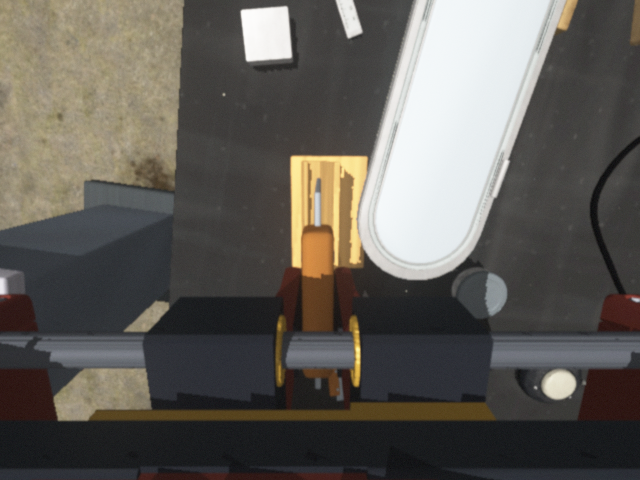

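The card is held square in the fingers: bar at columns 303 to 332, plate edge-on in front. Next I'll carry it to the tray and look there.

play_rows([
  [4,-10,20],
  [5,-30,20],
  [5,-40,15],
  [5,-40,0],
  [5,-40,0],
  [5,-40,0],
  [5,-40,0],
  [5,-40,0],
], yaw=[0,-1,-1,-1,-1,-1,-1,-1])

```text
t: 6.9
ee_pos: [545.3, 16.3, 280.8]
orientation: [-2.189, -2.248, 0.005]
ft_force: [1.0, 0.0, -0.8]
width: 13.7
grasp_force: 30.0
```

play_rows([
  [5,-40,0],
  [5,-40,0],
  [2,-35,0],
  [0,-20,0],
  [0,-10,0],
  [0,0,0],
  [0,0,0],
], yaw=[-0.5,0,0,0,0,0,0])

```text
t: 7.48
ee_pos: [558.1, -126.3, 281.7]
orientation: [-2.2, -2.239, 0.002]
ft_force: [-0.6, 0.0, -1.4]
width: 14.1
grasp_force: 30.0
```

```bash
python3 w.py w4.png tray_lip bin_in stand card
```

```text
[ 558.1 -126.3  281.7] closing axis yaw 1.01 tz [-0.003  0.001 -1.   ] 7.4833 [-0.24  0.28  1.69  0.    1.17 -0.26]
[[-1.00000e-03  9.69000e-01  2.48000e-01  6.77000e+01]
 [ 1.00000e+00  0.00000e+00  1.00000e-03 -1.70000e-02]
 [ 1.00000e-03  2.48000e-01 -9.69000e-01 -1.61165e+02]
 [ 0.00000e+00  0.00000e+00  0.00000e+00  1.00000e+00]] [[ 1.0000e+00 -2.0000e-02 -0.0000e+00  5.5735e+02]
 [ 2.0000e-02  9.7000e-01  2.5000e-01 -5.8770e+01]
 [-0.0000e+00 -2.5000e-01  9.7000e-01  4.4293e+02]
 [ 0.0000e+00  0.0000e+00  0.0000e+00  1.0000e+00]] 345.3583414026043
tray_lip 325 186 0.57 [563.7 -90.7 121.3]
bin_in 277 179 0.62 [505.3 -93.6   2.3]
stand 389 175 0.82 [622.4 -80.1 115.5]
card 315 247 0.89 [556.1 -97.3 306.6]
card 377 11 0.68 [619.2  95.6   1.6]
card 275 178 0.51 [502.9 -93.5   3.5]
```

View pics/w4.png

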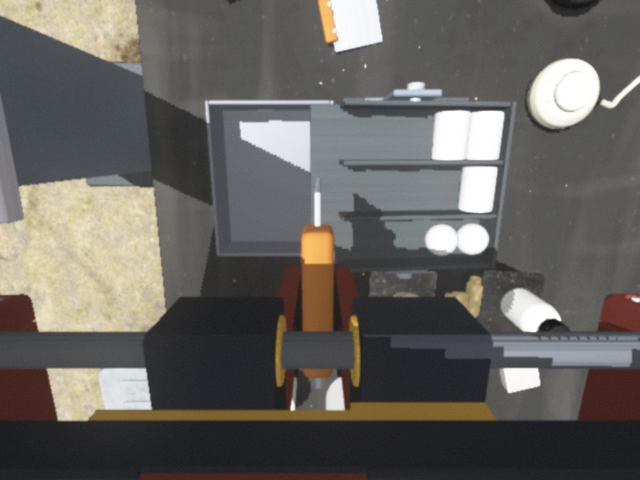

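The lip's front edge is at column ~311, the lane walls start at column ~341 (rows 160 and 214), balls are in the row-239 lane, and the card is square to the lip. Now I'll measure the lip, the walls and the held card.

```bash
cat > m2.py <<'E'
import numpy as np
d=np.load('w.npz'); C=d['C']; P=d['P']
# lip front edge: along rows, first col whose z>100
pts=[]
for v in list(range(112,172,3)):
    z=C[v,290:335,2]; k=np.argmax(z>105); pts.append(C[v,290+k])
pts=np.array(pts); f=np.polyfit(pts[:,1],pts[:,0],1); print('front edge x at y=-70',np.polyval(f,-70).round(1),'slope',f[0].round(4),pts[::5].round(1).tolist())
# lip floor plane z
for u in (316,320,325,330,335,340,345,355,380,410): print(u,np.nanmedian(C[125:150,u],axis=0).round(1),end=' ')
print()
# walls: tops; find ridge rows per column
for v0,v1 in ((98,112),(152,168),(206,222),(255,275)):
    q=[]
    for u in range(360,430,5):
        col=C[v0:v1,u]; z=col[:,2]; fl=np.nanpercentile(z,20); s=z>fl+14
        if s.any(): q.append(col[s].mean(0))
    q=np.array(q)
    if len(q)>3: g=np.polyfit(q[:,0],q[:,1],1); print('wall',v0,len(q),'y at 600',np.polyval(g,600).round(1),'slope',g[0].round(4),'z',q[:,2].mean().round(1))
# wall starts
for v in (104,160,161,214,215): print(v,[(u,*C[v,u].round().astype(int).tolist()) for u in range(326,360,3)])
# bar & plate
for u in (310,318,326): print('bar',u,[(v,*C[v,u].round(0).astype(int).tolist()) for v in range(170,262,6)])
E
python3 m2.py
```

```text
front edge x at y=-70 550.2 slope -0.032 [[549.0, -26.1, 118.9], [549.2, -38.8, 119.4], [549.3, -51.7, 118.1], [550.4, -64.8, 121.0]]
316 [554.7 -47.3 120.6] 320 [558.3 -47.3 120.7] 325 [562.8 -46.7 119.9] 330 [567.3 -47.1 119.2] 335 [571.8 -46.6 118.7] 340 [576.3 -46.9 118.8] 345 [580.8 -46.8 117.9] 355 [590.  -46.6 117.4] 380 [612.8 -46.2 115.1] 410 [640.9 -45.5 112.6] 
wall 98 14 y at 600 -21.7 slope 0.0324 z 136.0
wall 152 14 y at 600 -68.6 slope 0.0221 z 140.5
wall 206 14 y at 600 -115.7 slope 0.0186 z 138.9
wall 255 14 y at 600 -163.3 slope 0.0148 z 137.7
104 [(326, 564, -12, 59), (329, 567, -12, 59), (332, 570, -12, 59), (335, 576, -4, -2), (338, 580, -4, 0), (341, 576, -20, 127), (344, 577, -22, 143), (347, 580, -22, 146), (350, 582, -22, 144), (353, 584, -22, 145), (356, 587, -22, 145), (359, 589, -22, 145)]
160 [(326, 564, -67, 119), (329, 567, -67, 119), (332, 570, -67, 118), (335, 572, -67, 119), (338, 575, -67, 120), (341, 578, -67, 124), (344, 580, -67, 125), (347, 583, -67, 126), (350, 586, -67, 125), (353, 588, -67, 125), (356, 591, -67, 126), (359, 594, -67, 124)]
16
[... 1705 characters left out ...]
(170, 564, -76, 119), (176, 564, -82, 118), (182, 565, -87, 119), (188, 565, -93, 120), (194, 565, -98, 120), (200, 565, -104, 119), (206, 565, -110, 120), (212, 565, -115, 121), (218, 565, -121, 120), (224, 565, -127, 121), (230, 561, -91, 300), (236, 561, -93, 305), (242, 561, -95, 305), (248, 561, -98, 305), (254, 561, -100, 306), (260, 561, -103, 306)]m2.py:20: RuntimeWarning: invalid value encountered in cast
  for v in (104,160,161,214,215): print(v,[(u,*C[v,u].round().astype(int).tolist()) for u in range(326,360,3)])
m2.py:22: RuntimeWarning: invalid value encountered in cast
  for u in (310,318,326): print('bar',u,[(v,*C[v,u].round(0).astype(int).tolist()) for v in range(170,262,6)])
```

play_rows([
  [2,25,0],
  [2,25,0],
  [2,4.5,-20],
  [0,0,-30],
  [0,0,-20],
  [0,0,-8],
  [0,0,0],
  [0,0,0],
], yaw=[0.2,0,0,0,0,0,0,0])

```text
t: 8.4
ee_pos: [565.3, -72.0, 205.6]
orientation: [2.196, 2.246, 0.0]
ft_force: [1.0, -0.4, -1.5]
width: 13.7
grasp_force: 30.0
```

Run:
```python
from h import *
o=ctrl.get_obs(); print(o['ee_pos'].round(1),o['ft_force'].round(1))
out=[]
for c,(u0,u1,v0,v1) in (('side',(270,400,210,310)),('top',(330,430,170,250))):
    im=viewer.get_image(c); out.append(cv2.resize(im['pixels'][v0:v1,u0:u1],(400,int(400*(v1-v0)/(u1-u0))),interpolation=cv2.INTER_CUBIC))
H=max(a.shape[0] for a in out); out=[np.pad(a,((0,H-a.shape[0]),(0,0),(0,0))) for a in out]
cv2.imwrite('pics/s5.png',np.hstack(out)[...,::-1])
```

```text
[565.3 -72.  205.6] [ 1.  -0.4 -1.5]
```

View pics/s5.png

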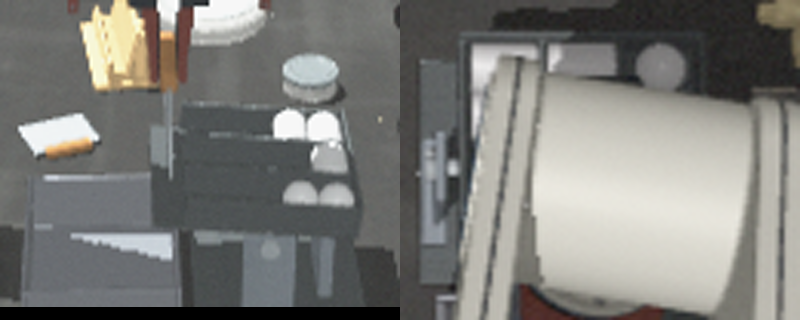

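The side view shows the card upright over the lip, just in front of the lane walls. I'll press down gently to just past level first.

play_rows([
  [-1.5,0,-8],
  [0,0,-6],
  [0,0,-4],
  [0,0,-3],
  [0,0,-2],
  [0,0,-2],
  [0,0,0],
  [0,0,0],
], yaw=[0,0,0,0,0,0,0,0])

```text
t: 9.17
ee_pos: [563.4, -72.5, 181.0]
orientation: [2.197, 2.246, -0.0]
ft_force: [-3.3, 0.9, 9.2]
width: 13.9
grasp_force: 30.0
```

Contact holds at about 9 N. I'll wait for the slow roll, then press further.

play_rows([
  [0,0,-1],
  [0,0,-1],
  [0,0,0],
  [0,0,0],
  [0,0,0],
  [0,0,0],
  [0,0,0],
  [0,0,0],
], yaw=[0,0,0,0,0,0,0,0])

```text
t: 9.83
ee_pos: [563.3, -72.5, 179.0]
orientation: [2.197, 2.246, -0.0]
ft_force: [-3.0, 0.2, 8.6]
width: 14.0
grasp_force: 30.0
```

play_rows([
  [0,0,0],
  [0,0,-1],
  [0,0,-1],
  [0,0,-1],
  [0,0,-1],
  [0,0,0],
  [0,0,0],
  [0,0,0],
], yaw=[0,0,0,0,0,0,0,0])

```text
t: 10.5
ee_pos: [562.7, -72.6, 174.4]
orientation: [-2.197, -2.245, 0.002]
ft_force: [-3.2, -0.6, 6.2]
width: 13.6
grasp_force: 30.0
```

```bash
cat > s.py <<'E'
from h import *
import sys
o=ctrl.get_obs(); print(o['t'],o['ee_pos'].round(1),o['ft_force'].round(1))
im=viewer.get_image('side'); C=cloud(im,T_of(im))
for n in ('ball1','roller1','tray_lip'):
    for d in models.landmark_of(im,n)[:4]:
        u,v=d['location']; print(n,round(u),round(v),round(d['conf'],2),C[int(v),int(u)].round())
cv2.imwrite('pics/'+sys.argv[1],cv2.resize(im['pixels'][205:325,250:410],(640,480),interpolation=cv2.INTER_CUBIC)[...,::-1])
E
python3 s.py s6.png
```

```text
10.5 [562.7 -72.6 174.4] [-3.2 -0.6  6.2]
ball1 336 278 0.61 [ 591. -155.  132.]
ball1 320 277 0.48 [ 553. -146.  129.]
roller1 355 302 0.63 [ 640. -179.   70.]
roller1 330 264 0.57 [ 576. -112.  142.]
roller1 326 256 0.53 [569. -59. 132.]
roller1 340 258 0.45 [606. -66. 133.]
tray_lip 322 270 0.68 [555. -81. 105.]
```

View pics/s6.png

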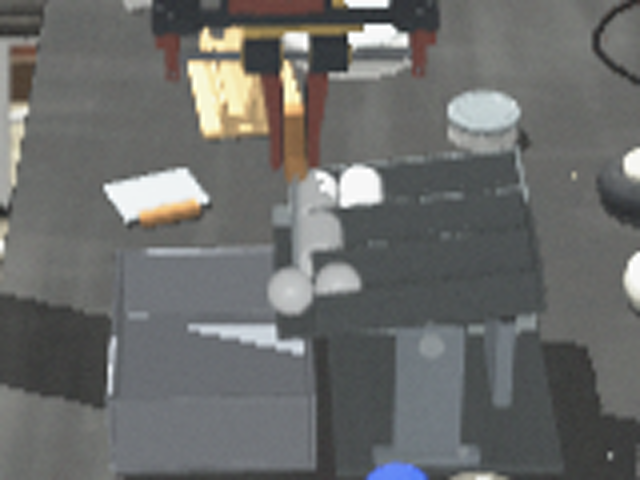

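The rollers are stopped by the card and the first ball is passing through the gap at (290,290). I'll press a little more and hold.

play_rows([
  [0,0,-1],
  [0,0,-1],
  [0,0,-1],
  [0,0,-1],
  [0,0,0],
  [0,0,0],
  [0,0,0],
  [0,0,0],
], yaw=[0,0,0,0,0,0,0,0])

```text
t: 11.37
ee_pos: [562.8, -72.6, 170.6]
orientation: [-2.197, -2.245, 0.001]
ft_force: [-4.1, 0.4, 7.5]
width: 13.8
grasp_force: 30.0
```

play_rows([
  [0,0,0],
  [0,0,0],
  [0,0,0],
  [0,0,0],
  [0,0,0],
  [0,0,0],
  [0,0,0],
  [0,0,0],
], yaw=[0,0,0,0,0,0,0,0])

```text
t: 12.03
ee_pos: [562.8, -72.6, 170.6]
orientation: [-2.197, -2.245, 0.001]
ft_force: [-3.2, -0.6, 7.0]
width: 14.1
grasp_force: 30.0
```

```bash
python3 s.py s7.png
```

```text
12.0333 [562.8 -72.6 170.6] [-3.2 -0.6  7. ]
roller1 329 258 0.59 [577. -77. 137.]
roller1 332 265 0.46 [ 584. -108.  136.]
roller1 342 254 0.44 [612. -59. 141.]
tray_lip 322 274 0.91 [558. -99. 104.]
```

No balls remain visible in the tray, so I'll let the lip rise slowly while the rollers roll back behind the card.

play_rows([
  [0,0,2],
  [0,0,2],
  [0,0,2],
  [0,0,2],
  [0,0,2],
  [0,0,2],
  [0,0,2],
  [0,0,2],
], yaw=[0,0,0,0,0,0,0,0])

```text
t: 12.9
ee_pos: [563.3, -72.5, 186.6]
orientation: [2.197, 2.245, -0.0]
ft_force: [-1.7, 0.2, 4.5]
width: 13.9
grasp_force: 30.0
```

play_rows([
  [0,0,1],
  [0,0,1],
  [0,0,1],
  [0,0,0],
  [0,0,0],
  [0,0,0],
  [0,0,0],
  [0,0,0],
], yaw=[0,0,0,0,0,0,0,0])

```text
t: 13.57
ee_pos: [563.7, -72.5, 189.3]
orientation: [2.197, 2.245, 0.0]
ft_force: [-1.9, 0.1, 5.9]
width: 14.1
grasp_force: 30.0
```

play_rows([
  [0,0,0],
  [0,0,0],
  [0,0,0],
  [0,0,0],
  [0,0,0],
  [0,0,0],
  [0,0,0],
  [0,0,0],
], yaw=[0,0,0,0,0,0,0,0])

```text
t: 14.23
ee_pos: [563.7, -72.5, 189.7]
orientation: [2.196, 2.245, 0.001]
ft_force: [-1.8, -0.4, 9.6]
width: 14.0
grasp_force: 30.0
```

```bash
python3 s.py s8.png
```

```text
14.2333 [563.7 -72.5 189.7] [-1.8 -0.4  9.6]
roller1 373 253 0.58 [693. -52. 139.]
roller1 367 257 0.53 [678. -68. 137.]
roller1 377 265 0.5 [ 700. -119.  143.]
tray_lip 327 265 0.78 [571. -86. 124.]
```

play_rows([
  [0,0,1],
  [0,0,2],
  [0,0,5],
  [0,0,10],
  [0,0,20],
  [0,0,30],
  [0,0,20],
  [0,0,4],
], yaw=[0,0,0,0,0,0,0,0])

```text
t: 15.1
ee_pos: [565.4, -72.6, 285.3]
orientation: [2.193, 2.242, 0.006]
ft_force: [-0.0, -0.0, -0.7]
width: 13.9
grasp_force: 30.0
```

play_rows([
  [0,30,0],
  [-5,40,0],
  [-5,40,0],
  [-5,40,0],
  [-5,40,0],
  [-5,40,0],
  [-5,40,0],
  [-5,30,0],
], yaw=[0,1,1,1,1,1,1,1])

```text
t: 15.77
ee_pos: [527.3, 230.4, 280.2]
orientation: [-2.053, -2.377, 0.001]
ft_force: [0.4, -0.6, -1.0]
width: 13.5
grasp_force: 30.0
```

play_rows([
  [-5,30,0],
  [-5,20,0],
  [-5,10,0],
  [-5,5,0],
  [0,0,0],
  [0,0,0],
  [0,0,0],
], yaw=[0.3,0,0,0,0,0,0])

```text
t: 16.35
ee_pos: [508.6, 291.5, 281.1]
orientation: [2.051, 2.38, -0.0]
ft_force: [-0.3, 0.8, -1.7]
width: 13.8
grasp_force: 30.0
```

```bash
python3 w.py w9.png rack_seat | grep -v '\[\[\|^ \['
python3 - <<'E'
from h import *
d=np.load('w.npz'); C=d['C']
p=C[215:265,300:336].reshape(-1,3); p=p[p[:,2]>200]; print('bar top z',np.percentile(p[:,2],[50,90]).round(1),'y max',np.nanmax(p[:,1]).round(1), 'x',np.percentile(p[:,0],[5,50,95]).round(1))
im=viewer.get_image('top'); C=cloud(im,T_of(im))
for n in ('ball1','roller1','tray_lip','card'):
    for d in models.landmark_of(im,n)[:4]:
        u,v=d['location']; print(n,round(u),round(v),round(d['conf'],2),C[int(v),int(u)].round())
a=cv2.resize(im['pixels'][170:310,335:425],(360,560),interpolation=cv2.INTER_CUBIC)
cv2.imwrite('pics/t9.png',a[...,::-1])
E
```

```text
[508.6 291.5 281.1] closing axis yaw 8.49 tz [-0. -0. -1.] 16.35 [ 0.5   0.3   1.66 -0.    1.17  0.35]
rack_seat 320 204 0.95 [503.  335.9 292.3]
bar top z [304.2 305.3] y max 330.9 x [498.1 504.  510.6]
ball1 392 287 0.64 [ 466. -148.   28.]
ball1 391 254 0.54 [ 550. -144.   35.]
roller1 355 188 0.76 [697. -45. 136.]
roller1 355 202 0.54 [666. -43. 135.]
roller1 374 187 0.51 [703. -90. 136.]
tray_lip 377 247 0.85 [ 558. -100.  121.]
card 298 223 0.85 [633. 101.  -1.]
card 268 289 0.75 [454. 172.  -3.]
card 206 262 0.52 [508. 287. 211.]
card 370 215 0.28 [639. -80. 115.]
```

View pics/t9.png

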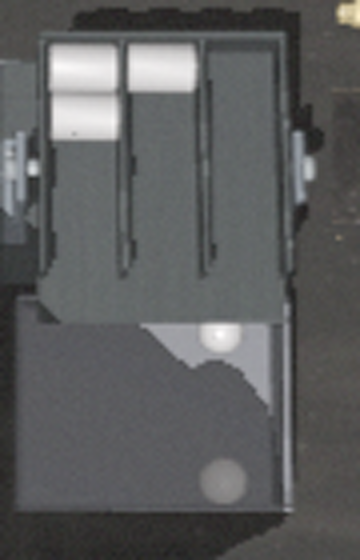

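Both balls lie in the bin, at (220,335) and (222,480) in the crop. All three rollers are at the rear of the tray and the tray is at rest. Next I'll put the card back.

play_rows([
  [-2.5,5,-10],
  [0,0,-40],
  [0,0,-40],
  [0,0,-40],
  [0,0,-20],
  [0,0,-10],
  [0,0,0],
], yaw=[0,0,0,0,0,0,0])

```text
t: 17.28
ee_pos: [504.3, 297.0, 118.4]
orientation: [-2.048, -2.38, 0.007]
ft_force: [0.1, 0.3, -0.7]
width: 13.6
grasp_force: 30.0
```

play_rows([
  [0.5,0,-10],
  [0,0,-8],
  [0,0,-5],
  [0,0,-3],
  [0,0,0],
  [0,0,0],
], yaw=[0,0,0,0,0,0])

```text
t: 17.78
ee_pos: [506.6, 297.8, 95.5]
orientation: [2.049, 2.381, 0.001]
ft_force: [-0.1, 0.5, -0.8]
width: 13.8
grasp_force: 30.0
```

play_rows([
  [-1,0,-2],
  [0,0,-2],
  [0,0,-1],
  [0,0,0],
  [0,0,0],
], yaw=[0,0,0,0,0])

```text
t: 18.2
ee_pos: [505.7, 297.8, 90.4]
orientation: [2.049, 2.381, 0.001]
ft_force: [-0.1, 0.6, 2.0]
width: 13.4
grasp_force: 30.0
```

play_rows([
  [0,0,0],
  [0,0,0],
  [0,0,0],
  [0,0,0],
  [3,0.5,0],
  [3,0.5,0],
  [3,0.5,0],
  [3,0.5,0],
], yaw=[0,0,0,0,0,0,0,0], gripper=0.66)

```text
t: 18.87
ee_pos: [517.9, 299.7, 90.1]
orientation: [2.05, 2.381, 0.0]
ft_force: [0.1, -0.7, 0.6]
width: 30.1
grasp_force: 0.1
```

play_rows([
  [3,0.5,0],
  [3,0.5,0],
  [3,0.5,0],
  [3,0.5,0],
  [2,0,0],
  [0,0,0],
  [0,0,0],
], yaw=[0,0,0,0,0,0,0])

```text
t: 19.45
ee_pos: [531.5, 301.6, 90.1]
orientation: [2.05, 2.381, 0.0]
ft_force: [0.2, 0.1, 0.3]
width: 29.9
grasp_force: 0.2
```

Run:
```python
from h import *
im=viewer.get_image('side'); C=cloud(im,T_of(im))
p=im['pixels'].astype(int); m=np.zeros((480,640),bool); m[180:240,290:330]=True
# card side profile in x-z: orange bar points and plate
for v in range(186,226,3):
    print(v,[(u,*C[v,u].round().astype(int).tolist(),p[v,u].tolist()) for u in range(300,318,4)])
```

```text
186 [(300, 480, 595, 6, [106, 105, 100]), (304, 504, 292, 161, [92, 63, 61]), (308, 509, 595, 6, [95, 95, 91]), (312, 524, 598, 4, [102, 105, 99]), (316, 539, 592, 7, [103, 104, 103])]
189 [(300, 480, 568, 8, [239, 241, 239]), (304, 504, 288, 153, [104, 71, 65]), (308, 516, 296, 148, [97, 87, 85]), (312, 525, 573, 5, [103, 105, 101]), (316, 539, 569, 7, [106, 106, 105])]
192 [(300, 481, 546, 7, [245, 246, 245]), (304, 503, 307, 132, [176, 167, 163]), (308, 516, 293, 140, [89, 78, 75]), (312, 525, 554, 2, [103, 103, 102]), (316, 539, 555, 2, [109, 109, 106])]
195 [(300, 481, 522, 7, [103, 103, 104]), (304, 496, 517, 10, [242, 242, 240]), (308, 516, 292, 129, [80, 68, 67]), (312, 528, 325, 111, [228, 175, 116]), (316, 540, 531, 2, [122, 111, 104])]
198 [(300, 482, 513, 0, [104, 104, 100]), (304, 496, 505, 4, [108, 109, 105]), (308, 516, 295, 117, [119, 110, 107]), (312, 528, 309, 109, [137, 104, 76]), (316, 541, 307, 110, [143, 113, 84])]
201 [(300, 482, 491, 0, [104, 104, 101]), (304, 496, 490, 0, [102, 103, 101]), (308, 515, 292, 108, [106, 93, 91]), (312, 528, 293, 107, [131, 104, 7
[... 891 characters left out ...]
, (308, 515, 287, 55, [214, 220, 224]), (312, 528, 260, 71, [200, 210, 213]), (316, 540, 362, 12, [245, 230, 177])]
219 [(300, 486, 344, 11, [247, 243, 199]), (304, 500, 320, 25, [235, 228, 214]), (308, 515, 275, 51, [141, 150, 151]), (312, 528, 256, 62, [151, 155, 152]), (316, 540, 344, 10, [180, 154, 114])]
222 [(300, 487, 325, 10, [247, 246, 214]), (304, 502, 276, 39, [170, 144, 106]), (308, 515, 269, 43, [131, 137, 139]), (312, 528, 243, 58, [173, 149, 112]), (316, 541, 245, 57, [203, 173, 126])]
225 [(300, 487, 297, 15, [247, 245, 209]), (304, 502, 262, 36, [192, 162, 118]), (308, 515, 253, 42, [130, 138, 141]), (312, 528, 235, 52, [177, 151, 110]), (316, 541, 242, 48, [201, 171, 124])]
```

The card leans back on the rest, so I'll open wider and lift straight off.

play_rows([
  [0,0,0],
  [0,0,0],
  [0,0,0],
  [0,0,0],
  [0,0,0],
  [0,0,0],
  [0,0,0],
], yaw=[0,0,0,0,0,0,0], gripper=0.2)

```text
t: 20.08
ee_pos: [531.4, 301.6, 90.1]
orientation: [2.05, 2.381, -0.0]
ft_force: [-0.3, 0.7, 0.8]
width: 69.5
grasp_force: 0.0
```

play_rows([
  [0,0,5],
  [0,0,20],
  [0,0,40],
  [0,0,40],
  [0,0,40],
  [-10,0,40],
  [-10,0,20],
  [0,0,0],
], yaw=[0,0,0,0,0,0,0,0])

```text
t: 20.75
ee_pos: [512.5, 302.9, 301.5]
orientation: [2.047, 2.379, 0.014]
ft_force: [0.8, 0.6, 0.3]
width: 70.5
grasp_force: 0.0
```

```bash
sed -i 's/for v in (200,228,250)/for v in (200,215,228)/' m.py; python3 w.py w10.png rack_seat card | grep -v '^ \['; python3 m.py | head -8
```

```text
[512.5 302.9 301.5] closing axis yaw 8.58 tz [ 0.008  0.005 -1.   ] 20.75 [0.51 0.3  1.63 0.   1.21 0.36]
[[-1.00000e-03  9.69000e-01  2.48000e-01  6.76960e+01]
rack_seat 314 211 0.9 [510.8 297.2  36.3]
card 307 207 0.97 [501.3 299.8  21.4]
card 256 288 0.56 [445.5 169.7  -0.7]
85 125 1324 (array([537.9, 302.5]), array([19.3, 99.3]), 8.1) 110.6
95 125 1130 (array([538.2, 302.7]), array([18.8, 97.9]), 9.0) 110.6
60 80 2656 (array([549.1, 306.3]), array([ 63. , 128.5]), 10.9) 80.0
10 26 668 (array([514.4, 295.7]), array([ 40.7, 119.9]), 7.8) 26.0
200 [(300, 491, 304, 7), (304, 496, 308, 31), (308, 501, 307, 19), (312, 506, 310, 30), (316, 511, 312, 42), (320, 516, 314, 51), (324, 520, 316, 64), (328, 524, 318, 73), (332, 527, 322, 97), (336, 530, 323, 103), (340, 534, 325, 108), (344, 538, 325, 108), (348, 542, 326, 106), (352, 552, 321, 62), (356, 557, 322, 61), (360, 561, 323, 65), (364, 566, 323, 61), (368, 570, 324, 64), (372, 575, 325, 64), (376, 579, 325, 64), (380, 584, 326, 64)]
215 [(300, 494, 284, 6), (304, 499, 289, 31), (308, 504, 288, 19), (312, 509, 291, 29), (316, 514, 2
[... 554 characters left out ...]
94, 106), (340, 539, 295, 108), (344, 543, 296, 106), (348, 548, 296, 104), (352, 558, 288, 62), (356, 563, 289, 62), (360, 567, 290, 64), (364, 572, 290, 64), (368, 577, 291, 63), (372, 581, 292, 65), (376, 586, 292, 64), (380, 590, 293, 64)]
[(188, 541, 338, 103), (192, 541, 334, 105), (196, 542, 330, 105), (200, 542, 326, 106), (204, 543, 321, 104), (208, 544, 317, 106), (212, 544, 313, 107), (216, 546, 309, 104), (220, 546, 304, 104), (224, 547, 301, 106), (228, 548, 296, 104), (232, 548, 292, 104), (236, 549, 287, 104), (240, 550, 283, 104), (244, 551, 278, 103), (248, 552, 274, 103), (252, 566, 243, 8), (256, 568, 234, -2), (260, 569, 229, -2), (264, 570, 223, -1), (268, 571, 217, -3)]
```

View pics/w10.png

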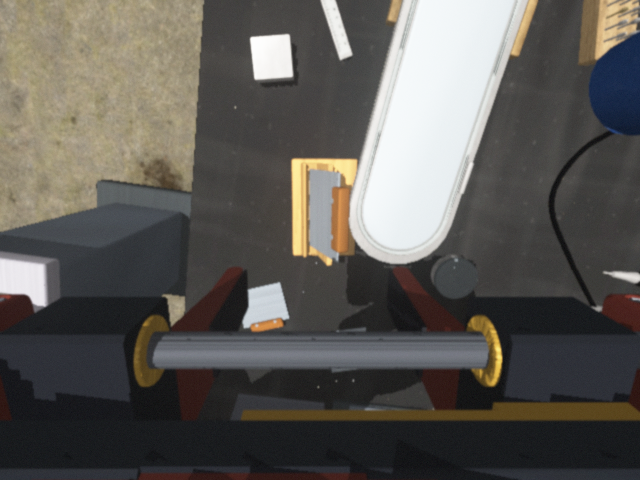

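The card leans steeper than it should (about 0.39 rad) because its foot rests forward against the toe strip. I'll nudge the lower plate back towards the rest with the closed fingertips.

play_rows([
  [-15,-4,0],
  [-15,-4,-10],
  [-4,0,-30],
  [0,0,-30],
  [0,0,-30],
  [0,0,-30],
  [0,0,-20],
  [0,0,0],
], yaw=[0,0,0,0,0,0,0,0], gripper=1)

```text
t: 21.57
ee_pos: [473.7, 291.3, 139.0]
orientation: [-2.047, -2.378, 0.017]
ft_force: [-0.5, -0.2, 0.7]
width: 20.6
grasp_force: 0.0
```

play_rows([
  [0,0,0],
  [0,0,0],
  [0,0,0],
  [0,0,0],
], yaw=[0,0,0,0])

```text
t: 21.9
ee_pos: [478.2, 294.1, 146.4]
orientation: [2.049, 2.38, 0.003]
ft_force: [0.5, 0.5, 0.1]
width: 0.7
grasp_force: 0.0
```

Shut. Now I'll go down in front of the plate, above the toe strip.

play_rows([
  [0,0,-30],
  [0,0,-30],
  [0,0,-30],
  [0,0,-13],
  [0,0,0],
  [0,0,0],
  [0,0,0],
], yaw=[0,0,0,0,0,0,0])

```text
t: 22.48
ee_pos: [478.6, 294.3, 43.8]
orientation: [2.049, 2.38, 0.004]
ft_force: [0.4, 0.6, -0.0]
width: 0.6
grasp_force: 0.0
```

play_rows([
  [5,0.7,0],
  [5,0.7,0],
  [3,0.4,0],
  [2,0.3,0],
  [1,0,0],
  [1,0,0],
  [0,0,0],
  [0,0,0],
], yaw=[0,0,0,0,0,0,0,0])

```text
t: 23.15
ee_pos: [494.3, 295.7, 42.0]
orientation: [-2.05, -2.381, 0.0]
ft_force: [0.1, -0.3, 0.4]
width: 0.5
grasp_force: 0.0
```

```bash
cat > p.py <<'E'
from h import *
im=viewer.get_image('side'); C=cloud(im,T_of(im)); P=im['pixels']
hsv=cv2.cvtColor(P,cv2.COLOR_RGB2HSV)
m=np.zeros((480,640),bool); m[180:240,295:335]=True
# card edge facing camera (-y side): plate grey points; fit plane
c,s=np.cos(.148),np.sin(.148); ok=m&(hsv[...,1]<45)&(C[...,2]>25)&(C[...,2]<90)
p=C[ok]; o=np.array([510.1,297.9]); X=(p[:,0]-o[0])*c+(p[:,1]-o[1])*s; Y=-(p[:,0]-o[0])*s+(p[:,1]-o[1])*c; Z=p[:,2]
k=(abs(X)<35)&(abs(Y)<52); X,Y,Z=X[k],Y[k],Z[k]
for _ in range(4):
    A=np.c_[Y,Z-18,np.ones_like(Y)]; g=np.linalg.lstsq(A,X,rcond=None)[0]; r=X-A@g; q=abs(r)<max(2.5,2*np.median(abs(r))); X,Y,Z=X[q],Y[q],Z[q]
print('plate n',len(X),'lean',np.arctan(g[1]).round(3),'yaw err',g[0].round(3),'X at z18',g[2].round(1),'Y range',Y.min().round(),Y.max().round())
E
python3 p.py
```

```text
plate n 168 lean 0.398 yaw err -0.001 X at z18 -10.1 Y range -51.0 50.0
```

play_rows([
  [1,0.15,0],
  [1,0.15,0],
  [1,0.15,0],
  [1,0.15,0],
  [1,0.15,0],
  [0,0,0],
  [0,0,0],
], yaw=[0,0,0,0,0,0,0])

```text
t: 23.78
ee_pos: [499.5, 296.5, 42.1]
orientation: [-2.05, -2.381, 0.0]
ft_force: [-0.9, 0.4, 0.7]
width: 0.2
grasp_force: 0.0
```

```bash
python3 p.py
```

```text
plate n 140 lean 0.385 yaw err -0.008 X at z18 -9.7 Y range -52.0 49.0
```

play_rows([
  [1,0.15,0],
  [1,0.15,0],
  [1,0.15,0],
  [1,0.15,0],
  [1,0.15,0],
  [0,0,0],
  [0,0,0],
], yaw=[0,0,0,0,0,0,0])

```text
t: 24.42
ee_pos: [504.5, 297.2, 42.1]
orientation: [2.05, 2.381, 0.0]
ft_force: [0.6, -0.3, 0.2]
width: 0.3
grasp_force: 0.0
```

```bash
python3 p.py
```

```text
plate n 135 lean 0.412 yaw err -0.001 X at z18 -10.6 Y range -52.0 50.0
```

play_rows([
  [1,0.15,0],
  [1,0.15,0],
  [1,0.15,0],
  [1,0.15,0],
  [1,0.15,0],
  [0,0,0],
  [0,0,0],
], yaw=[0,0,0,0,0,0,0])

```text
t: 25.05
ee_pos: [509.2, 297.9, 42.0]
orientation: [-2.049, -2.381, 0.001]
ft_force: [-1.4, -1.3, -0.1]
width: 0.3
grasp_force: 0.7
```

```bash
python3 p.py
```

```text
plate n 78 lean 0.254 yaw err -0.043 X at z18 -3.2 Y range -52.0 0.0
```

play_rows([
  [1,0.15,0],
  [0,0,0],
  [-5,0,0],
  [-10,0,0],
  [-10,0,5],
  [-5,0,30],
  [0,0,40],
  [0,0,40],
], yaw=[0,0,0,0,0,0,0,0])

```text
t: 25.77
ee_pos: [478.4, 297.7, 157.8]
orientation: [-2.048, -2.381, 0.004]
ft_force: [1.3, 1.7, 0.5]
width: 0.2
grasp_force: 0.0
```

play_rows([
  [0,0,40],
  [0,0,40],
  [0,0,0],
  [0,0,0],
], yaw=[0,0,0,0])

```text
t: 26.1
ee_pos: [481.1, 299.1, 240.3]
orientation: [2.048, 2.38, 0.01]
ft_force: [0.1, -0.8, 1.0]
width: 0.7
grasp_force: 0.0
```

```bash
python3 p.py; python3 p.py; python3 w.py w11.png card rack_seat tray_lip| grep -v '^ \['; python3 m.py | head -2
python3 - <<'E'
from h import *
im=viewer.get_image('top'); C=cloud(im,T_of(im))
for n in ('ball1','roller1','tray_lip','tin','block','jar_white','mortar_cup'):
    for d in models.landmark_of(im,n)[:3]:
        u,v=d['location']; print(n,round(u),round(v),round(d['conf'],2),C[int(v),int(u)].round())
E
```

```text
plate n 125 lean 0.266 yaw err 0.004 X at z18 -2.3 Y range -52.0 51.0
plate n 127 lean 0.268 yaw err 0.001 X at z18 -2.3 Y range -52.0 50.0
[479.4 297.9 236.7] closing axis yaw 8.57 tz [-0. -0. -1.] 26.2 [ 0.53  0.32  1.75 -0.    1.07  0.39]
[[-1.00000e-03  9.69000e-01  2.48000e-01  6.77000e+01]
card 345 213 0.89 [509.1 303.   18.6]
rack_seat 346 219 0.56 [511.6 295.3  18.4]
85 125 485 (array([525.8, 308.2]), array([ 5.5, 83.4]), 8.1) 108.6
95 125 417 (array([526.5, 300.8]), array([ 4.9, 68.6]), 9.3) 108.6
ball1 390 251 0.53 [ 557. -142.   36.]
ball1 393 289 0.42 [ 461. -150.   32.]
roller1 354 198 0.73 [672. -42. 140.]
roller1 355 186 0.61 [704. -44. 138.]
roller1 372 188 0.5 [701. -85. 136.]
tray_lip 373 245 0.87 [565. -90. 122.]
tray_lip 370 216 0.44 [633. -83. 117.]
tin 248 189 0.64 [714. 230.  26.]
tin 436 206 0.51 [ 679. -260.   21.]
block 156 295 0.57 [432. 457.  22.]
jar_white 483 280 0.93 [ 490. -367.   58.]
jar_white 222 265 0.61 [515. 289.  29.]
jar_white 248 188 0.59 [720. 234.  23.]
mortar_cup 435 206 0.74 [ 679. -260.   21.]
```

The card now leans at 0.267 rad with its foot at the seat. Both balls are in the bin, the rollers are in the tray, the tray is at rest and the arm is clear, so I'll hand it in.

```bash
python3 -c "
from workcell import ticket
print(ticket.close_job())"
```

```text
the job is handed in; nothing more can be done
None
```

I handed the job in at about 26 s of the 51 s limit. At the last check both balls were in the bin, all three rollers in the tray, the tray at rest, and the card back in its rack leaning 0.27 rad; the verdict was not reported.

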